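Load the tilting carving board and hold it at the index

TASK

Lay the half-carved block lengthwise against the ledge of the flat carving board, about midway along it, let go of it, then raise the board by its lift bar until the board's pointer lines up with the index clamped on the steel quadrant, and keep holding it there so I can tighten the wing nut. Nothing else holds the board up, so finish while still holding it by the bar, steady. Set the block down rather than dropping it, do not let the board fall back or shift the index, and leave the mallet, gouges and sharpening stone where they are.

Things in the scene. Friction and masses are not known exactly. Their poses are not given: they have to be found in the camera images.
- block_centre (a point): Centre (half-way up) of the loose pale limewood block: 170 mm long (its x axis), 62 mm wide (its y axis), 45 mm high (z, up), about 0.2 to 0.4 kg; a low round rosette (52 mm across, 9 mm high) stands in the middle of its top. Starts flat on the bench beside the carving board, on the ledge's side.
- pivot (a point): Middle of the carving board's pivot axis, 45 mm above the bench, in the fixed wooden base frame. x points level from the pivot towards the lift bar, y along the pivot axis, z up. The frame is 340 mm wide along y: side rails 34 mm high at y = +-160 mm from x = -30 to 230 mm, with ears 66 mm high within 30 mm of the pivot.
- ledge (a point): On the board's top face (54 mm above the bench when flat), at the foot of the ledge's inner face, mid-ledge; moves with the board. x: along the face towards the lift bar, y: along the ledge, z: out of the face. 5 mm along x from the pivot axis. Ledge 10 mm high, 20 mm thick (to -x), 270 mm long. A block touching it has its centre at x = 31 mm. Plywood board: 290 mm along y, ends at x = 210 mm.
- lift_bar (a point): Middle of the round steel lift bar at the board's free end: 16 mm thick, 160 mm long along y, 280 mm from the pivot axis and in line with it (45 mm above the bench when flat; bare bench below), on two straps 150 mm apart; 57 mm of open space between bar and board edge. Axes as ledge.
- board (a joint): Tilt of the board about its pivot, rad: 0 flat, growing as the lift bar rises, at most 0.8. It swings freely and falls back when let go; lifting at the bar takes about 3 to 5 N. Starts at 0.
- index (a joint): Angle of the index clamped on the quadrant, rad, on the same scale: pointer and index meet when board equals index. Between 0.38 and 0.70. It is clamped stiffly and must stay.
- index_mark (a point): Inner tip of the index, a dark steel 16 x 16 x 24 mm clamp with a thumbscrew straddling the rim of the upright slotted steel quadrant at the board's -y end (away from the robot), 210 mm from the pivot axis and 177 mm to -y of its middle. Its x axis points outward from the pivot axis through the index. The quadrant stands up to 225 mm above the bench: keep clear of it.
- pointer (a point): Tip of the small dark steel pointer on the board's clamp bolt beside the wing nut, 210 mm from the pivot axis in line with it; it travels along the quadrant as the board tilts.
- mallet: Bystander: dark wooden mallet, 290 mm long, 56 mm high, lying on the bench; origin under its middle, head towards x.
- gouge1: Bystander: all-steel gouge, 285 mm long, 16 mm wide, 11 mm high; origin under it 140 mm from its butt end, blade towards x.
- gouge2: Bystander: all-steel gouge, 285 mm long, 22 mm wide, 11 mm high; origin as the other.
- stone: Bystander: grey sharpening stone in a wooden holder, 210 x 75 x 38 mm; origin under its centre.
There are look-alikes about, which are no part of the job. There is more than one size of the part that bears block_centre; the job needs the middle-sized.

How it is judged:
On the way:
1. the block lies on the flat board along the ledge, let go (value of joint board below 0.05 rad and x of block_centre in the frame of ledge between 0.027 and 0.043 m and y of block_centre in the frame of ledge between -0.05 and 0.05 m and z of block_centre in the frame of ledge between 0.018 and 0.027 m and angle between the x axis of block_centre and the y axis of ledge, either way round below 0.12 rad and contact force between the fingers and block below 0.1 N), for 0.2 s.
At the end, for the whole second after the job is handed in: The fingers alone hold the board by its bar (2 N or more), steady (under 0.06 rad/s), within 0.05 rad (3 degrees) of the index; the block, untouched, lies flat along the ledge: at most 12 mm off it, within 0.12 rad of parallel and 50 mm of its middle (angle between the x axis of ledge and the x axis of index_mark, either way round below 0.05 rad and velocity of joint board between -0.06 and 0.06 rad/s and contact force between the fingers and lift_bar above 2 N and contact force between board and mallet below 0.2 N and contact force between board and gouge1 below 0.2 N and contact force between board and gouge2 below 0.2 N and contact force between board and stone below 0.2 N and x of block_centre in the frame of ledge between 0.027 and 0.043 m and y of block_centre in the frame of ledge between -0.05 and 0.05 m and z of block_centre in the frame of ledge between 0.018 and 0.027 m and angle between the x axis of block_centre and the y axis of ledge, either way round below 0.12 rad and contact force between the arm and block below 0.1 N); the arm keeps its last pose, push and grip.
It fails at once if the index is shifted by more than 6 mm (distance of index_mark from where it was at the start of the episode above 0.006 m).
It fails at once if the board is let fall back (velocity of joint board below -1.5 rad/s).
It fails at once if the block is dropped (contact force between the fingers and block below 0.05 N and linear speed of block above 0.6 m/s).
It fails at once if the mallet, a gouge or the stone is moved by more than 30 mm (distance of any of mallet, gouge1, gouge2, stone from where it was at the start of the episode above 0.03 m).
It also fails if it takes over 58 s, if anything falls off the work surface, if the arm or the gripper's body presses on something with over 40 N, if the wrist force passes 120 N, or if a joint passes its speed limit or range.

ROBOT

A 7-joint arm with a two-finger parallel gripper is mounted at the origin on the work surface. World frame = base frame: x ahead of the robot, y to its left, z up, the work surface at z = 0. Lengths are in m, angles in rad, forces in N, time in s.
With the tool pointing down it reaches from about 0.425 to 1.025 m from the base axis. Payload 9.4 kg.
Tool frame: the origin (TCP) lies on the centre line of the jaws, within the pads' length; the fingertips stand 8 mm ahead of it and the grasp point (between the pads) lies 11 mm behind it; x points along the fingers, y is the direction in which the jaws open and shut, and the axes are right-handed (so a half turn about x gives the same grasp; the last joint's range is limited). The gripper opens to 85 mm and grips with 20 to 120 N. Pads are 22 mm wide; open, the fingers measure 114 mm over their backs; the gripper's body (76 mm by 85 mm) begins 54 mm behind the grasp point. The pads swing forward as they close: fully open they stand 13 mm farther back than shut.
Start: joints at [1.271, 0.599, -0.003, 1.599, 0.002, 0.943, -0.08], TCP at [0.16, -0.707, 0.239] pointing down, gripper open.
Joint ranges: [-2.57, 2.57], [-0.35, 1.97], [-1.29, 1.29], [0.11, 2.56], [-1.05, 4.19], [0.11, 1.86], [-2.63, 2.63]. Speed limits (rad/s): [2.22, 2.22, 3.01, 3.01, 3.14, 3.14, 3.14].

INTERFACE

Orientations are given as a unit quaternion [x, y, z, w].
In Python, from cell import env gives the robot as it stands.
- The arm moves only by the tool send_rows, never from a script. Its argument "steps" is a list that holds one entry, the list of rows, each a list of 7 numbers: the finger opening in mm, from 0 to 85.4, then the shift along the tool's x, y, z in mm, then the turn, a rotation vector about the tool's x, y, z in rad. In form: [[[fingers, x, y, z, rx, ry, rz], ...]]. A call has 1 to 8 rows; each row is the pose to reach, as a shift and turn from the pose commanded when the call began, along the tool's axes at that moment; what a row does not reach only later rows make up. A row lasts 1/8 s, in which the tool goes at most 62.5 mm and 10.7 degrees, less where a joint would pass 70% of its speed; a pose out of reach is approached as far as the arm can. A call with a gripper value outside its range is refused whole. The fingers move at their own pace and stop on an object; "grip_force" is the grip in N (left out, the last holds). Time passes only in rows, so rows that repeat a pose let the fingers close. It gives the time, the measured TCP pose, the force and the opening at its end, in the units of the state.
- env.read_state(): the state, without advancing time (a new reading comes with each control period).
- env.camera(name): name is "side" or "top" or "wrist"; returns the picture (384x512x3 uint8, red, green, blue); there is no depth.
- env.get_calibration(name): a dict with "fovy" (degrees; the focal length in pixels is half the picture's height over the tangent of half this angle, whatever the lens; pixels are square), "cx", "cy" (the principal point, pixels), "D" ([k1, k2, p1, p2, k3] as OpenCV has them; the pictures are not rectified), "camera_from_world" (4x4, takes a point from world to camera coordinates). Camera axes: x right, y up, looking along -z (the intrinsics and any distortion apply to the point x, -y, -z); pixel columns grow to the right and rows downward; lengths in m; the calibration is good to about 2 mm. A picture is of the moment at which its call begins: read the wrist's pose just before it. get_calibration takes no time and is no camera call; for the wrist camera it gives the pose at the moment of the call.
- env.hand_in(): hands the job in, once; it reports no verdict.
The state is a dict: "t": time; "joint_pos": joint angles; "joint_velocities": joint speeds; "joint_torque": joint torques, N m; "tcp_pos": TCP position; "orientation": TCP orientation; "ft_force": force on the tool from outside, world axes, zero at the start; "ft_torque": the same for the moment, N m; "opening": finger opening in m.
Only numpy, scipy, OpenCV 4.12 (cv2) and the standard library are available. Lean on these libraries where they do the work, as an engineer would, in place of code of your own. Each camera call takes 0.05 s, during which the arm holds its last target.

## Working session

There is one attempt and no reset: what is moved stays moved. The work goes in short steps, Python scripts to look and compute and a tool call to move; the robot and the scene stay as the last step left them, time stands still between calls to the robot, and variables do not carry over. Pictures are saved under pics/ and viewed, and the job is handed in when it is done.

Besides the shell and the picture viewer there is one more tool, called after ">>>" as name([rows], argument=value, ...), one row to a line, values as JSON. send_rows: Moves the arm, as the interface text tells. Its arguments: {"type":"object","properties":{"steps":{"type":"array"},"grip_force":{"type":"number"}},"required":["steps"]}

```bash
mkdir -p pics; ls; python3 - <<'E'
from cell import env
import cv2
for n in ["side","top","wrist"]:
    im=env.camera(n); cv2.imwrite(f"pics/{n}0.png",im[:,:,::-1])
    c=env.get_calibration(n); print(n,c)
s=env.read_state(); print(s)
E
```

```text
pics
side {'fovy': 45.46328234429103, 'cx': 253.6597958180011, 'cy': 199.94733669066264, 'D': array([-0.12602311,  0.        ,  0.        ,  0.        ,  0.        ]), 'camera_from_world': array([[-0.71900539, -0.69474189,  0.01910375,  0.34187824],
       [ 0.35611369, -0.34466759,  0.86855472, -0.23731477],
       [-0.5968369 ,  0.63129863,  0.49522495, -1.11561067],
       [ 0.        ,  0.        ,  0.        ,  1.        ]])}
top {'fovy': 51.04097780159974, 'cx': 261.4221160987688, 'cy': 192.2395067624079, 'D': array([-0.07691016,  0.        ,  0.        ,  0.        ,  0.        ]), 'camera_from_world': array([[ 0.01967181, -0.99970939,  0.01393377, -0.01546808],
       [ 0.98616364,  0.02169593,  0.16434891, -0.4918479 ],
       [-0.16460345,  0.01050793,  0.98630385, -1.39158694],
       [ 0.        ,  0.        ,  0.        ,  1.        ]])}
wrist {'fovy': 66.26827048226696, 'cx': 253.4363438299463, 'cy': 191.50071263578585, 'D': array([-0.03392973,  0.        ,  0.        ,  0.        ,  0.        ]), 'camera_from_world': array([[ 2.20699673e-01, -9.75341668e-01, -5.3360285
[... 287 characters left out ...]
)}
{'t': 0.15, 'joint_pos': array([ 1.27129448,  0.59993818, -0.00253941,  1.59994669,  0.00181548,
        0.94292837, -0.0798153 ]), 'joint_velocities': array([ 0.00028385, -0.00149455, -0.0016217 , -0.0030216 ,  0.00058511,
        0.00113013,  0.00173691]), 'joint_torque': array([ 4.09859349e-03, -7.76995611e+01,  1.56742204e+00, -2.58235788e+01,
        1.25883063e-02,  6.77522810e-03,  2.11244419e-06]), 'tcp_pos': array([ 0.16010658, -0.70673723,  0.2386175 ]), 'orientation': array([-0.70262786, -0.07904728,  0.70281535, -0.07820608]), 'ft_force': array([-0.81513104, -0.18106268,  0.12892775]), 'ft_torque': array([-0.03356317, -0.00328404,  0.02543333]), 'opening': 0.08563464844170042}
```

View pics/side0.png

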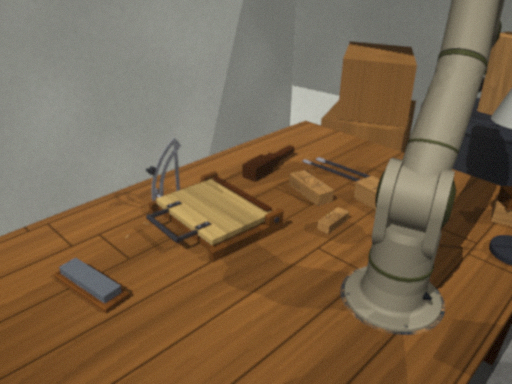

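View pics/top0.png

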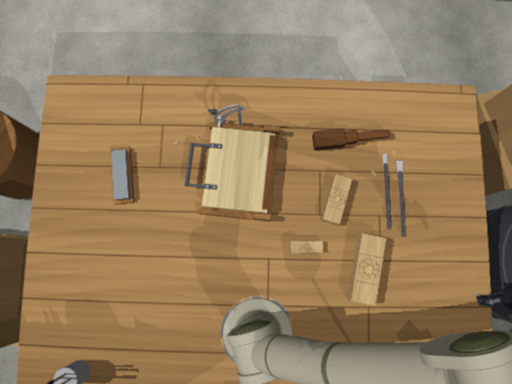

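View pics/wrist0.png

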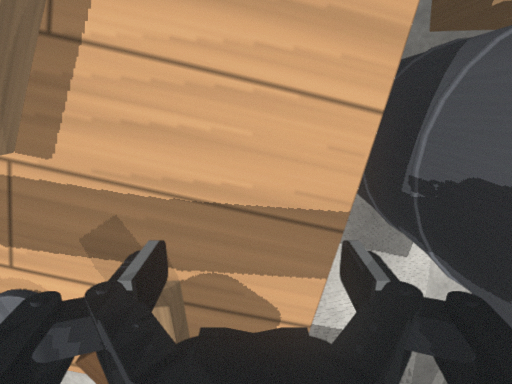

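The top view shows three blocks: (338,199), small (307,246) and large (369,268). By size the first is the middle one. I'll measure and confirm it in a crop. The board is at about (240,170), with the lift bar on its left (+y) at (190,165).

```bash
cat > h.py <<'E'
from cell import env
import numpy as np, cv2
def K(c,H=384):
    f=H/2/np.tan(np.radians(c['fovy'])/2); return np.array([[f,0,c['cx']],[0,f,c['cy']],[0,0,1.]])
def ray(c,uv):
    p=cv2.undistortPoints(np.array(uv,float).reshape(-1,1,2),K(c),c['D'])[:,0]
    d=np.c_[p[:,0],-p[:,1],-np.ones(len(p))]
    T=c['camera_from_world']; R=T[:3,:3]; return -R.T@T[:3,3], d@R
def plane(c,uv,z):
    o,d=ray(c,uv); return o+d*((z-o[2])/d[:,2])[:,None]
def proj(c,X):
    X=np.atleast_2d(X); T=c['camera_from_world']; q=X@T[:3,:3].T+T[:3,3]
    q=q*[1,-1,-1]
    return cv2.projectPoints(q,np.zeros(3),np.zeros(3),K(c),c['D'])[0][:,0]
def tri(c1,u1,c2,u2):
    o1,d1=ray(c1,[u1]);o2,d2=ray(c2,[u2]);d1=d1[0]/np.linalg.norm(d1);d2=d2[0]/np.linalg.norm(d2)
    s=np.linalg.lstsq(np.c_[d1,-d2],o2-o1,rcond=None)[0]
    a=o1+s[0]*d1;b=o2+s[1]*d2; return (a+b)/2,np.linalg.norm(a-b)
E
python3 - <<'E'
import cv2,numpy as np
im=cv2.imread('pics/top0.png')
cv2.imwrite('pics/c1.png',cv2.resize(im[80:315,175:415],None,fx=2.5,fy=2.5,interpolation=cv2.INTER_CUBIC))
im=cv2.imread('pics/side0.png')
cv2.imwrite('pics/c2.png',cv2.resize(im[130:260,130:390],None,fx=3,fy=3,interpolation=cv2.INTER_CUBIC))
E
```

```text
(no output)
```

View pics/c1.png

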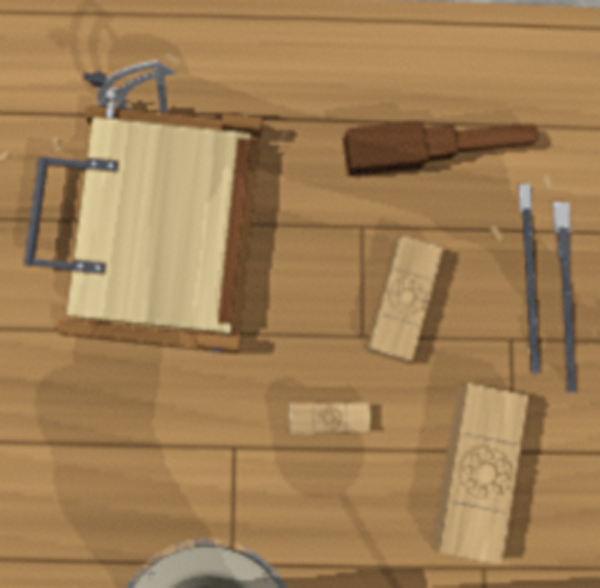

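View pics/c2.png

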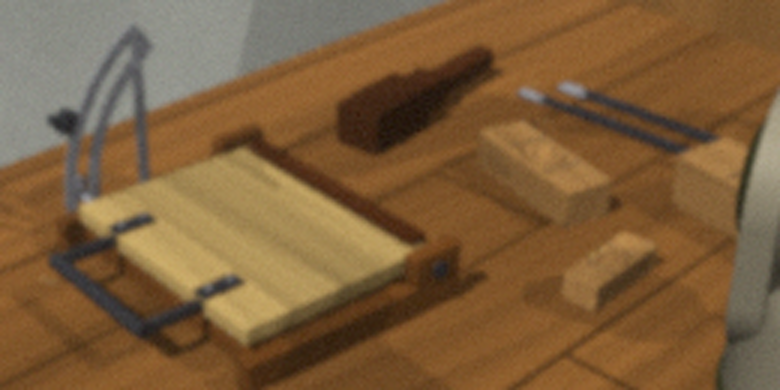

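```bash
python3 - <<'E'
from h import *
c=env.get_calibration('top'); s=env.get_calibration('side')
C=lambda p:np.array(p)/2.5+[175-.3,80-.3]
S=lambda p:np.array(p)/3+[130-.3,130-.3]
np.set_printoptions(precision=4,suppress=True)
b=plane(c,C([(401,236),(442,248),(414,361),(369,349)]),.045)
print('mid',b,[np.linalg.norm(b[i]-b[(i+1)%4]) for i in range(4)],b.mean(0))
for nm,q in [('small',[(290,403),(370,403),(371,431),(290,432)]),('large',[(467,383),(529,393),(500,562),(440,552)])]:
    g=plane(c,C(q),.045); print(nm,[np.linalg.norm(g[i]-g[(i+1)%4]) for i in range(4)],g.mean(0))
l=plane(c,C([(42,160),(30,262)]),.045); print('bar',l,np.linalg.norm(l[0]-l[1]))
# board top corners
bd=plane(c,C([(93,119),(239,134),(219,328),(67,316)]),.054); print('board',bd,[np.linalg.norm(bd[i]-bd[(i+1)%4]) for i in range(4)])
print('index',tri(c,C((95,78)),s,S((64,122))))
print('bar tri',tri(c,C((42,160)),s,S((57,260))),tri(c,C((30,262)),s,S((142,328))))
q=tri(c,C((414,361)),s,S((607,190)));print('blk near -y corner tri',q)
E
```

```text
mid [[ 0.5633 -0.2689  0.045 ]
 [ 0.5471 -0.3282  0.045 ]
 [ 0.3836 -0.2855  0.045 ]
 [ 0.3994 -0.2217  0.045 ]] [np.float64(0.06144829030097811), np.float64(0.168982574680507), np.float64(0.06572183830408733), np.float64(0.17061949090382741)] [ 0.4734 -0.2761  0.045 ]
small [np.float64(0.11221151369907663), np.float64(0.0388875367187071), np.float64(0.11318580581761087), np.float64(0.04016546363966322)] [ 0.3028 -0.1672  0.045 ]
large [np.float64(0.08949436251449303), np.float64(0.23797503328011543), np.float64(0.0846079634986697), np.float64(0.23685756380474082)] [ 0.2309 -0.3832  0.045 ]
bar [[0.6643 0.252  0.045 ]
 [0.5135 0.2616 0.045 ]] 0.1511146509007941
board [[ 0.7249  0.1794  0.054 ]
 [ 0.7071 -0.033   0.054 ]
 [ 0.4237 -0.0095  0.054 ]
 [ 0.436   0.2041  0.054 ]] [np.float64(0.21317184794939809), np.float64(0.28436552775277063), np.float64(0.21389112176752587), np.float64(0.2900160568962946)]
index (array([0.7559, 0.1682, 0.1349]), np.float64(0.0032282853378557638))
bar tri (array([0.663 , 0.2507, 0.0461]), np.float64(0.0027366224531750988)) (array([0.5132, 0.2613, 0.0448]), np.float64(0.0008111250816810796))
blk near -y corner tri (array([ 0.3879, -0.2877,  0.0262]), np.float64(0.006274752226527572))
```

Sizes 170×62 mm confirm the middle block at top-view (338,199); the others are 112×39 and 237×87 mm. Bar length, height (45 mm) and board size also check out. Next I'll work out the move above the block.

```bash
cat >> h.py <<'E'
from scipy.spatial.transform import Rotation as Rn
np.set_printoptions(precision=4,suppress=True)
def delta(pos,yv,xv=(0,0,-1)):
    """shift mm & rotvec in tool frame to TCP pos, tool y along yv (sign nearest), tool x along xv"""
    s=env.read_state(); R=Rn.from_quat(s['orientation']).as_matrix()
    x=np.array(xv,float); x/=np.linalg.norm(x)
    y=np.array(yv,float); y-=x*(x@y); y/=np.linalg.norm(y)
    if y@R[:,1]<0:y=-y
    G=np.c_[x,y,np.cross(x,y)]
    d=R.T@(np.array(pos)-s['tcp_pos'])*1000
    rv=Rn.from_matrix(R.T@G).as_rotvec()
    print('t',s['t'],'R',R.round(2).tolist(),'d',d.round(1),'rv',rv.round(3)); return d,rv
E
python3 - <<'E'
from h import *
a=-.27
delta([.473,-.276,.25],[-np.sin(a),np.cos(a),0])
b=.082
delta([.473,-.276,.25],[np.sin(b),np.cos(b),0])
E
```

```text
t 0.15 R [[-0.0, 0.22, -0.98], [0.0, -0.98, -0.22], [-1.0, -0.0, 0.0]] d [ -11.  -350.9 -400.4] rv [0.493 0.    0.001]
t 0.15 R [[-0.0, 0.22, -0.98], [0.0, -0.98, -0.22], [-1.0, -0.0, 0.0]] d [ -11.  -350.9 -400.4] rv [0.305 0.    0.001]
```

>>> send_rows([
  [[85,-2,-44,-50,0.06,0,0],[85,-4,-88,-100,0.12,0,0],[85,-6,-132,-150,0.18,0,0],[85,-8,-176,-200,0.25,0,0],[85,-10,-220,-250,0.31,0,0],[85,-11,-264,-300,0.37,0,0],[85,-11,-308,-350,0.43,0,0],[85,-11,-351,-400,0.49,0,0]],
])

```text
t: 1.15
tcp_pos: [0.4545, -0.3007, 0.2503]
orientation: [0.701, -0.095, -0.701, -0.095]
ft_force: [0.9, -1.6, 0.6]
opening: 0.0849
```

>>> send_rows([
  [[85,0,0,0,0,0,0],[85,0,0,0,0,0,0],[85,0,0,0,0,0,0]],
])

```text
t: 1.52
tcp_pos: [0.4525, -0.3039, 0.2502]
orientation: [-0.701, 0.095, 0.701, 0.095]
ft_force: [0.2, -0.3, 0.6]
opening: 0.0852
```

```bash
python3 - <<'E'
from h import *
print(env.read_state()['tcp_pos'])
im=env.camera('wrist'); c=env.get_calibration('wrist'); np.save('cw.npy',c,allow_pickle=True); cv2.imwrite('pics/w1.png',im[:,:,::-1])
a=-.27
B=np.array([.473,-.276,.0225])
delta([.473,-.276,.25],[-np.sin(a),np.cos(a),0])
ex=np.array([np.cos(a),np.sin(a),0]);ey=np.array([-np.sin(a),np.cos(a),0])
print(proj(c,[B+i*.085*ex+j*.031*ey+[0,0,.0225] for i,j in [(1,1),(1,-1),(-1,-1),(-1,1)]]))
E
```

```text
[ 0.4525 -0.3039  0.2502]
t 1.575 R [[-0.0, -0.27, -0.96], [-0.0, -0.96, 0.27], [-1.0, 0.0, 0.0]] d [  0.2 -32.4 -12.4] rv [ 0.  0. -0.]
[[193.9988  80.3403]
 [250.8679  80.1799]
 [251.2164 225.1339]
 [201.5242 225.1337]]
```

View pics/w1.png

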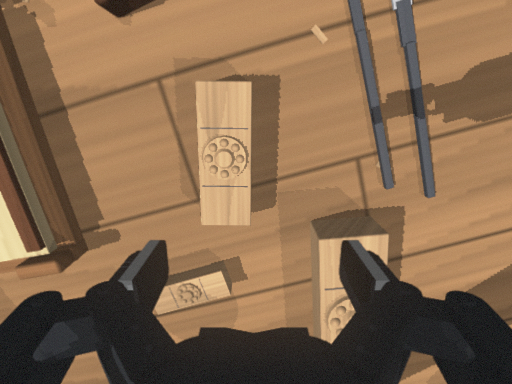

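The wrist view shows the middle block with corners (196,82),(252,82),(250,224),(201,224), matching my projected corners within about 2 px. The large block (bottom right) and the small one (190,290) are clear of the grasp.

```bash
python3 - <<'E'
from h import *
c=env.get_calibration('wrist')
b=plane(c,[(196,81.5),(252,81.5),(250,224.5),(201,224.5)],.045); print(b,b.mean(0),[np.linalg.norm(b[i]-b[(i+1)%4]) for i in range(4)])
d=(b[0]+b[1]-b[2]-b[3]);a=np.arctan2(d[1],d[0]);print('yaw',a)
m=b.mean(0); 
delta([m[0],m[1],.026],[-np.sin(a),np.cos(a),0])
E
```

```text
[[ 0.5615 -0.2705  0.045 ]
 [ 0.545  -0.3294  0.045 ]
 [ 0.384  -0.282   0.045 ]
 [ 0.4003 -0.2231  0.045 ]] [ 0.4727 -0.2762  0.045 ] [np.float64(0.06110445767421457), np.float64(0.16780633798121233), np.float64(0.06109791351724289), np.float64(0.16796118021295417)]
yaw -0.286327488233025
t 1.575 R [[-0.0, -0.27, -0.96], [-0.0, -0.96, 0.27], [-1.0, 0.0, 0.0]] d [224.2 -32.2 -12.2] rv [ 0.016  0.    -0.   ]
```

>>> send_rows([
  [[85,40,-32,-12,0.01,0,0],[85,80,-32,-12,0.01,0,0],[85,120,-32,-12,0.01,0,0],[85,160,-32,-12,0.01,0,0],[85,195,-32,-12,0.01,0,0],[85,215,-32,-12,0.01,0,0],[85,226,-32,-12,0.01,0,0],[85,226,-32,-12,0.01,0,0]],
])

```text
t: 2.58
tcp_pos: [0.4731, -0.2754, 0.0239]
orientation: [-0.7, 0.098, 0.701, 0.098]
ft_force: [0.1, 0.7, 0.6]
opening: 0.0848
```

>>> send_rows([
  [[50,0,0,0,0,0,0],[50,0,0,0,0,0,0],[50,0,0,0,0,0,0],[50,0,0,0,0,0,0],[50,0,0,0,0,0,0],[50,0,0,0,0,0,0]],
], grip_force=40)

```text
t: 3.32
tcp_pos: [0.474, -0.2751, 0.0253]
orientation: [0.701, -0.098, -0.7, -0.098]
ft_force: [-1.1, 0.1, 6.8]
opening: 0.0611
```

>>> send_rows([
  [[50,-15,0,0,0,0,0],[50,-40,0,0,0,0,0],[50,-70,0,0,0,0,0],[50,-100,0,0,0,0,0],[50,-130,0,0,0,0,0],[50,-150,0,0,0,0,0],[50,-160,0,0,0,0,0],[50,-160,0,0,0,0,0]],
])

```text
t: 4.32
tcp_pos: [0.4737, -0.2747, 0.1849]
orientation: [0.701, -0.098, -0.7, -0.098]
ft_force: [-0.8, -0.1, -3.2]
opening: 0.061
```

```bash
python3 - <<'E'
from h import *
im=env.camera('wrist'); cv2.imwrite('pics/w2.png',im[:,:,::-1])
print(env.read_state()['tcp_pos'])
b=.082
delta([.45,-.02,.25],[np.sin(b),np.cos(b),0])
E
```

```text
[ 0.4734 -0.2745  0.1842]
t 4.375 R [[0.0, -0.27, -0.96], [0.0, -0.96, 0.27], [-1.0, -0.0, -0.0]] d [ -65.8 -238.4   92.1] rv [-0.195 -0.     0.   ]
```

View pics/w2.png

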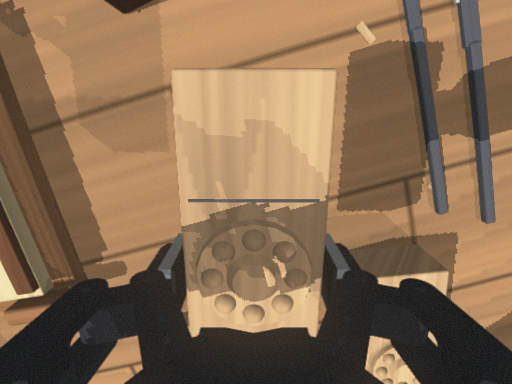

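The block is held centred, filling columns 175–335, and it lifted cleanly. Next I'll move near the board and measure the ledge from close up.

```bash
python3 - <<'E'
from h import *
b=.082
delta([.47,-.13,.26],[np.sin(b),np.cos(b),0])
E
```

```text
t 4.375 R [[0.0, -0.27, -0.96], [0.0, -0.96, 0.27], [-1.0, -0.0, -0.0]] d [ -75.8 -138.1   42.8] rv [-0.195 -0.     0.   ]
```

>>> send_rows([
  [[50,-15,-25,8,-0.04,0,0],[50,-30,-50,16,-0.08,0,0],[50,-45,-80,24,-0.12,0,0],[50,-60,-110,33,-0.16,0,0],[50,-76,-138,43,-0.195,0,0],[50,-76,-138,43,-0.195,0,0],[50,-76,-138,43,-0.195,0,0]],
])

```text
t: 5.25
tcp_pos: [0.4696, -0.1306, 0.2594]
orientation: [-0.706, 0.029, 0.707, 0.029]
ft_force: [-0.1, -1.1, -3.0]
opening: 0.0611
```

```bash
python3 - <<'E'
from h import *
c=env.get_calibration('wrist'); im=env.camera('wrist'); cv2.imwrite('pics/w3.png',im[:,:,::-1])
import pickle; pickle.dump(c,open('cw3.pkl','wb'))
print(env.read_state()['tcp_pos'])
cv2.imwrite('pics/w3c.png',cv2.resize(im[0:384,0:300,::-1],None,fx=1.55,fy=1.55,interpolation=cv2.INTER_CUBIC))
E
```

```text
[ 0.4696 -0.1309  0.2594]
```

View pics/w3.png

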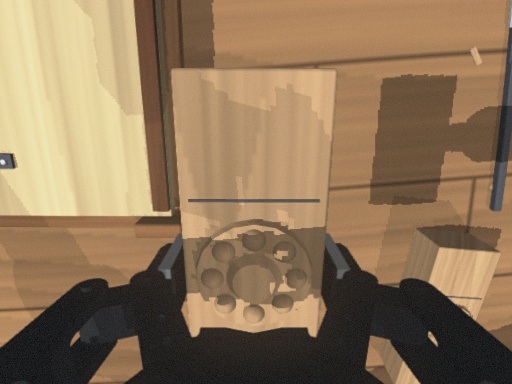

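The ledge shows as a brown strip, with its inner top edge from (137,0) to about (150,210) and its near end at row ~211. The board's near edge is at row ~216.

```bash
python3 - <<'E'
from h import *
import pickle
c=pickle.load(open('cw3.pkl','rb')); im=cv2.imread('pics/w3.png').astype(float)
# inner ledge edge: strongest drop in green channel per row in cols 120..160
g=cv2.GaussianBlur(im[:,:,1],(3,3),0)
def sub(v):
    k=np.argmax(v); 
    if 0<k<len(v)-1:
        a,b,d=v[k-1],v[k],v[k+1]; k=k+.5*(a-d)/(a-2*b+d)
    return k
P=[]
for r in range(5,205,5):
    v=-(g[r,126:160]-g[r,124:158]) ; P.append((125+sub(v),r))
P=np.array(P); f=np.polyfit(P[:,1],P[:,0],1); res=P[:,0]-np.polyval(f,P[:,1]); ok=abs(res)<1.5; P=P[ok]; print(len(P),abs(res).max())
W=plane(c,P,.064); m=np.polyfit(W[:,0],W[:,1],1); print('inner edge y=',m,'yaw',np.arctan(m[0]))
print('y at x=.5662',np.polyval(m,.5662), 'resid',np.std(W[:,1]-np.polyval(m,W[:,0])))
# outer edge for thickness check
print('outer',plane(c,[(155,5),(167,205)],.064))
print('ledge end',plane(c,[(152,211.5),(168,209)],.064),'board edge',plane(c,[(30,215.5),(120,215.5)],.054))
# top image fit: free edge, far/near edges
E
```

```text
40 0.33815703761263194
inner edge y= [-0.087   0.0304] yaw -0.08680077923292549
y at x=.5662 -0.018850764207107063 resid 8.000824156028432e-05
outer [[ 0.6452 -0.0475  0.064 ]
 [ 0.4349 -0.0257  0.064 ]]
ledge end [[ 0.4283 -0.0063  0.064 ]
 [ 0.4298 -0.0261  0.064 ]] board edge [[0.4321 0.154  0.054 ]
 [0.4229 0.0386 0.054 ]]
```

View pics/w3c.png

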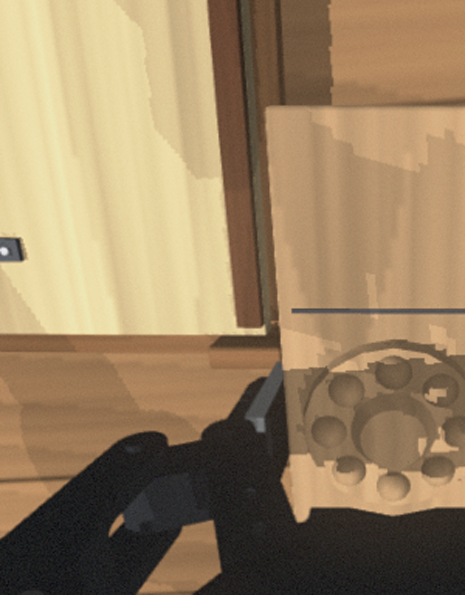

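```bash
python3 - <<'E'
from h import *
b=.0868; xp=np.array([np.sin(b),np.cos(b),0]); L=np.array([.563,-.018,.054]); T=L+.035*xp
print(T)
delta([T[0],T[1],.13],xp)
E
```

```text
[0.566  0.0169 0.054 ]
t 5.3 R [[-0.0, -0.08, -1.0], [-0.0, -1.0, 0.08], [-1.0, 0.0, 0.0]] d [ 129.2 -155.3  -84. ] rv [ 0.003  0.002 -0.   ]
```

>>> send_rows([
  [[50,0,-25,-14,0,0,0],[50,5,-60,-32,0,0,0],[50,25,-95,-50,0,0,0],[50,55,-130,-70,0,0,0],[50,90,-150,-82,0.003,0,0],[50,115,-155,-84,0.003,0,0],[50,129,-155,-84,0.003,0,0],[50,129,-155,-84,0.003,0,0]],
])

```text
t: 6.3
tcp_pos: [0.5657, 0.0162, 0.1301]
orientation: [-0.706, 0.031, 0.707, 0.03]
ft_force: [-0.5, -0.7, -2.8]
opening: 0.0617
```

```bash
python3 - <<'E'
from h import *
b=.0868; xp=np.array([np.sin(b),np.cos(b),0]); T=[.566,.0169]
delta([T[0],T[1],.081],xp)
for n in ['wrist','side']:
    im=env.camera(n); cv2.imwrite(f'pics/{n}4.png',im[:,:,::-1])
im=cv2.imread('pics/side4.png'); cv2.imwrite('pics/side4c.png',cv2.resize(im[110:270,120:370],None,fx=3,fy=3,interpolation=cv2.INTER_CUBIC))
E
```

```text
t 6.3 R [[-0.0, -0.09, -1.0], [-0.0, -1.0, 0.09], [-1.0, 0.0, 0.0]] d [49.1 -0.8 -0.3] rv [ 0.     0.002 -0.001]
```

View pics/wrist4.png

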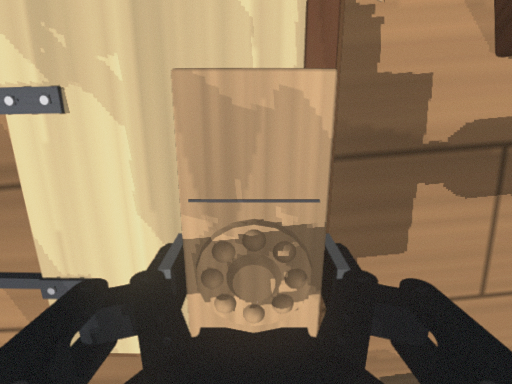

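View pics/side4c.png

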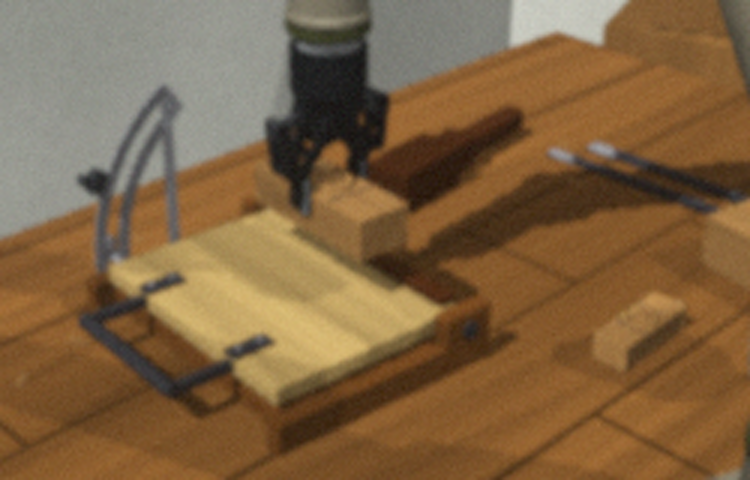

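```bash
python3 - <<'E'
from h import *
c=env.get_calibration('wrist')
P=plane(c,[(306,5),(305,60)],.064); print(P, [-.018-.0868*(p[0]-.563)-p[1] for p in P])
# top face at z: TCP+ (45-25)=.15
z=.1301+.0195
b=.0868; xp=np.array([np.sin(b),np.cos(b),0]);yp=np.array([-np.cos(b),np.sin(b),0])
q=plane(c,[(173,69),(336,69)],z); L=np.array([.563,-.018,.054])
print('block far end in ledge frame x,y',[(p-L)@xp for p in q],[(p-L)@yp for p in q])
E
```

```text
[[ 0.6935 -0.028   0.064 ]
 [ 0.662  -0.026   0.064 ]] [np.float64(-0.0013010474910040912), np.float64(-0.000585796778485307)]
block far end in ledge frame x,y [np.float64(0.06357281599716445), np.float64(0.002923141225681172)] [np.float64(-0.08427837613713847), np.float64(-0.08428623841187147)]
```

The block's far face spans 3–64 mm from the ledge line and its end is at 84 mm, so it is central and clear of the ledge. Lowering.

>>> send_rows([
  [[50,12,-0.5,0,0,0,0],[50,26,-0.5,0,0,0,0],[50,38,-0.5,0,0,0,0],[50,44,-0.5,0,0,0,0],[50,47,-0.5,0,0,0,0],[50,48.5,-0.5,0,0,0,0],[50,49.5,-0.5,0,0,0,0],[50,50,-0.5,0,0,0,0]],
])

```text
t: 7.4
tcp_pos: [0.5666, 0.0179, 0.0814]
orientation: [0.707, -0.03, -0.706, -0.03]
ft_force: [0.2, -0.0, -2.3]
opening: 0.0611
```

>>> send_rows([
  [[50,0.5,0,0,0,0,0],[50,1,0,0,0,0,0],[50,1,0,0,0,0,0],[50,1,0,0,0,0,0]],
])

```text
t: 7.9
tcp_pos: [0.5665, 0.0179, 0.0802]
orientation: [0.706, -0.03, -0.706, -0.03]
ft_force: [0.6, 0.3, -2.8]
opening: 0.0614
```

>>> send_rows([
  [[50,0.5,0,0,0,0,0],[50,1,0,0,0,0,0],[50,1,0,0,0,0,0],[50,1,0,0,0,0,0]],
])

```text
t: 8.4
tcp_pos: [0.5665, 0.0179, 0.0793]
orientation: [0.706, -0.03, -0.706, -0.03]
ft_force: [-1.4, 0.5, 0.6]
opening: 0.0615
```

Contact made. Releasing gently.

>>> send_rows([
  [[64,0.3,0,0,0,0,0],[66,0.3,0,0,0,0,0],[70,0.3,0,0,0,0,0],[76,0.3,0,0,0,0,0],[82,0.3,0,0,0,0,0],[82,0.3,0,0,0,0,0]],
])

```text
t: 9.15
tcp_pos: [0.5665, 0.0179, 0.0789]
orientation: [-0.706, 0.03, 0.706, 0.03]
ft_force: [0.3, -0.1, -0.4]
opening: 0.082
```

>>> send_rows([
  [[82,-8,0,0,0,0,0],[82,-25,0,0,0,0,0],[82,-50,0,0,0,0,0],[82,-80,0,0,0,0,0],[82,-110,0,0,0,0,0],[82,-140,0,0,0,0,0],[82,-160,0,0,0,0,0],[82,-160,0,0,0,0,0]],
])

```text
t: 10.15
tcp_pos: [0.5672, 0.0179, 0.2415]
orientation: [0.708, -0.03, -0.705, -0.03]
ft_force: [0.5, 0.4, -0.3]
opening: 0.0819
```

```bash
python3 - <<'E'
from h import *
import pickle
c=env.get_calibration('wrist'); pickle.dump(c,open('cw5.pkl','wb'))
im=env.camera('wrist'); cv2.imwrite(f'pics/w5.png',im[:,:,::-1])
print(env.read_state()['tcp_pos'])
E
```

```text
[0.5666 0.0179 0.2401]
```

View pics/w5.png

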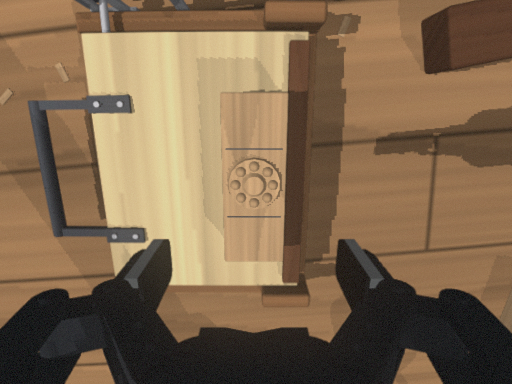

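```bash
python3 - <<'E'
from h import *
import pickle
c=pickle.load(open('cw5.pkl','rb'))
b=plane(c,[(221,93),(288,92.5),(283.5,262),(225,262)],.099); print(b.mean(0),[np.linalg.norm(b[i]-b[(i+1)%4]) for i in range(4)])
d=(b[0]+b[1]-b[2]-b[3]);print('yaw',np.arctan2(d[1],d[0]))
l=plane(c,[(290,45),(284,280)],.064); print('ledge inner',l, np.arctan2(*(l[0]-l[1])[[1,0]]))
n=np.array([.0868,.9962]); m=b.mean(0)[:2]; print('x off', (m-l[0][:2])@n,(m-l[1][:2])@n)
bar=plane(c,[(39.5,103),(57.5,233)],.045); print('bar',bar,bar.mean(0),np.linalg.norm(bar[0]-bar[1]), np.arctan2(*(bar[0]-bar[1])[[1,0]]))
e=plane(c,[(83,35),(117,285)],.054);print('free edge?',e,(e[:,:2]-l[:1,:2])@n)
E
```

```text
[0.5643 0.0162 0.099 ] [np.float64(0.06022494866469807), np.float64(0.1701957331927091), np.float64(0.06186628033869729), np.float64(0.16975777043318913)]
yaw -0.08618308729870017
ledge inner [[ 0.692  -0.0296  0.064 ]
 [ 0.4322 -0.0088  0.064 ]] -0.07985629323971803
x off 0.0345695302497357 0.036407948560523776
bar [[0.6627 0.2453 0.045 ]
 [0.5088 0.2665 0.045 ]] [0.5858 0.2559 0.045 ] 0.15540408603065567 -0.13737284926939985
free edge? [[0.7224 0.1761 0.054 ]
 [0.4356 0.2024 0.054 ]] [0.2076 0.2088]
```

Measured: block centre is about 35 mm from the ledge (27–43 allowed), parallel within 0.01 rad, near mid-ledge and released. Triangulating the index blob at top (95,78 in the crop) gives about 0.41 rad, and its y offset of −176 mm agrees with −177. Now to the bar.

```bash
python3 - <<'E'
from h import *
b=.0868; xp=np.array([np.sin(b),np.cos(b),0])
delta([.5867,.256,.20],xp)
E
```

```text
t 10.2 R [[0.0, -0.09, -1.0], [0.0, -1.0, 0.09], [-1.0, -0.0, -0.0]] d [  40.3 -239.     0.4] rv [ 0.002 -0.002  0.   ]
```

>>> send_rows([
  [[70,0,-30,0,0,0,0],[60,0,-70,0,0,0,0],[55,0,-115,0,0,0,0],[55,5,-160,0,0,0,0],[55,15,-200,0,0,0,0],[55,28,-228,0,0,0,0],[55,40,-239,0,0,0,0],[55,40,-239,0,0,0,0]],
])

```text
t: 11.2
tcp_pos: [0.5859, 0.2556, 0.1973]
orientation: [-0.706, 0.03, 0.707, 0.029]
ft_force: [-1.0, -0.4, 0.8]
opening: 0.0553
```

```bash
python3 - <<'E'
from h import *
import pickle
c=env.get_calibration('wrist'); pickle.dump(c,open('cw6.pkl','wb'))
im=env.camera('wrist'); cv2.imwrite(f'pics/w6.png',im[:,:,::-1])
print(env.read_state()['tcp_pos'])
b=.0868; xp=np.array([np.sin(b),np.cos(b),0])
delta([.5867,.256,.034],xp)
print('camera at',ray(c,[(0,0)])[0])
E
```

```text
[0.5865 0.2547 0.1981]
t 11.25 R [[-0.0, -0.09, -1.0], [-0.0, -1.0, 0.09], [-1.0, 0.0, 0.0]] d [164.1  -1.6  -0.3] rv [ 0.001  0.001 -0.002]
camera at [0.6564 0.249  0.3319]
```

View pics/w6.png

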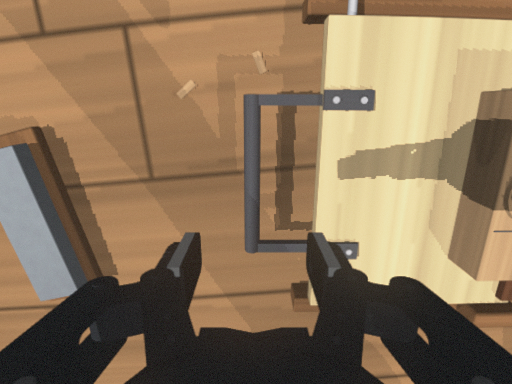

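```bash
python3 - <<'E'
from h import *
import pickle
c=pickle.load(open('cw6.pkl','rb'))
l=plane(c,[(251.5,96),(251.5,252)],.053); print(l,l.mean(0))
e=plane(c,[(326,20),(317,230)],.054); print(e)
E
```

```text
[[0.6641 0.2493 0.053 ]
 [0.5081 0.2629 0.053 ]] [0.5861 0.2561 0.053 ]
[[0.7208 0.1808 0.054 ]
 [0.5278 0.1936 0.054 ]]
```

The wrist view puts the bar at columns 245–259 and rows 95–252, giving a middle of (0.586, 0.256), which agrees with the geometry. Descending around it.

>>> send_rows([
  [[55,25,-1.5,0,0,0,0],[55,60,-1.5,0,0,0,0],[55,95,-1.5,0,0,0,0],[55,125,-1.5,0,0,0,0],[55,147,-1.5,0,0,0,0],[55,160,-1.5,0,0,0,0],[55,164,-1.5,0,0,0,0],[55,164,-1.5,0,0,0,0]],
])

```text
t: 12.25
tcp_pos: [0.5873, 0.2572, 0.0355]
orientation: [0.707, -0.03, -0.706, -0.03]
ft_force: [-0.5, -0.4, 1.0]
opening: 0.0548
```

>>> send_rows([
  [[40,0,0,0,0,0,0],[28,0,0,0,0,0,0],[20,0,0,0,0,0,0],[10,0,0,0,0,0,0],[10,0,0,0,0,0,0],[10,0,0,0,0,0,0]],
], grip_force=40)

```text
t: 13.0
tcp_pos: [0.587, 0.2572, 0.0353]
orientation: [0.707, -0.03, -0.706, -0.03]
ft_force: [-0.1, -1.4, 5.8]
opening: 0.0146
```

```bash
python3 - <<'E'
from h import *
im=env.camera('side'); cv2.imwrite('pics/side7.png',cv2.resize(im[110:270,80:330,::-1],None,fx=3,fy=3,interpolation=cv2.INTER_CUBIC))
s=env.read_state();print(s['tcp_pos'],s['ft_force'],s['opening'])
print(s['joint_pos'])
E
```

```text
[0.587  0.2572 0.0353] [-1.1285 -2.8831  5.46  ] 0.014468024912378778
[-0.4936  0.7606 -0.0123  1.9304  0.0202  0.4509 -2.1769]
```

View pics/side7.png

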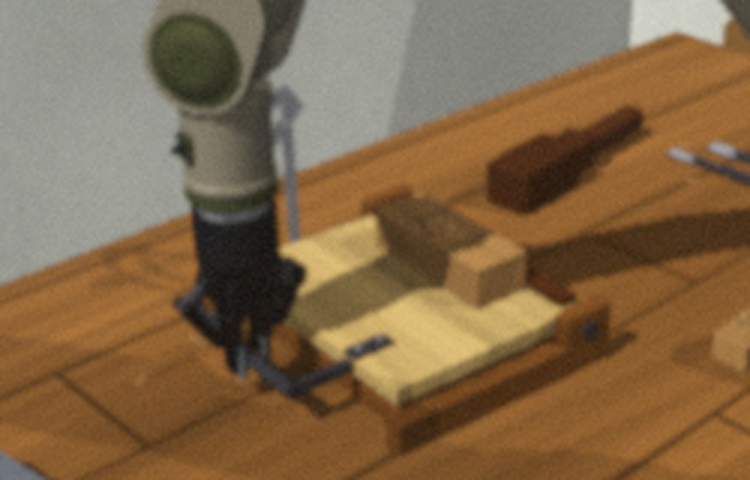

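>>> send_rows([
  [[10,-5.6,0,0,0,0,0],[10,-16.8,0.5,0,0,0,0],[10,-28,1.4,0,0,0,0],[10,-41.8,3.1,0,0,0,0],[10,-55.6,5.6,0,0,0,0],[10,-69.3,8.7,0,0,0,0],[10,-77.4,10.9,0,0,0,0],[10,-82.7,12.5,0,0,0,0]],
])

```text
t: 14.05
tcp_pos: [0.5859, 0.2453, 0.1183]
orientation: [0.707, -0.03, -0.706, -0.03]
ft_force: [2.9, 0.6, -4.7]
opening: 0.0149
```

```bash
python3 - <<'E'
from h import *
import pickle
for n in ['side','top','wrist']:
    im=env.camera(n); cv2.imwrite(f'pics/{n}8.png',im[:,:,::-1])
pickle.dump(env.get_calibration('wrist'),open('cw8.pkl','wb'))
im=cv2.imread('pics/side8.png');cv2.imwrite('pics/side8c.png',cv2.resize(im[110:270,80:330],None,fx=3,fy=3,interpolation=cv2.INTER_CUBIC))
im=cv2.imread('pics/top8.png');cv2.imwrite('pics/top8c.png',cv2.resize(im[80:230,160:300],None,fx=4,fy=4,interpolation=cv2.INTER_CUBIC))
s=env.read_state();print(s['tcp_pos'],s['ft_force'],s['opening'])
E
```

```text
[0.586  0.2455 0.1178] [ 1.1117  1.2666 -3.6732] 0.01432185113321904
```

View pics/side8c.png

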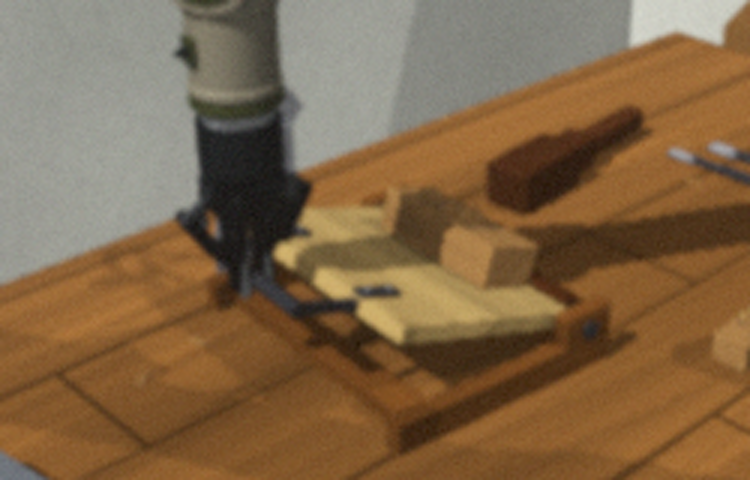

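View pics/top8c.png

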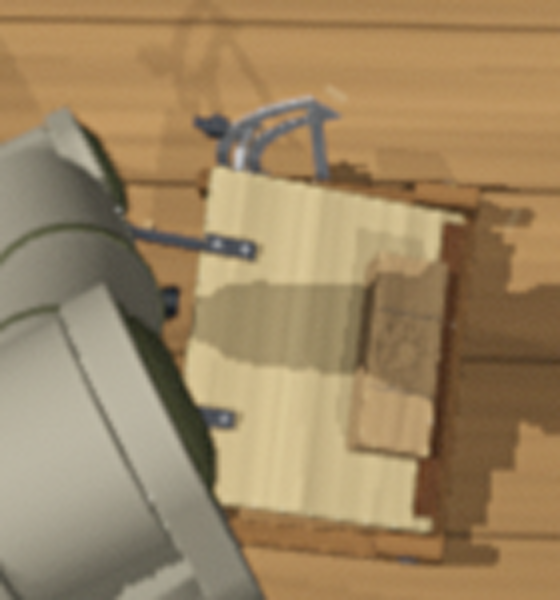

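View pics/wrist8.png

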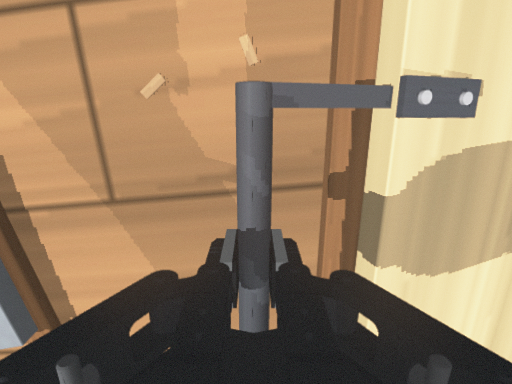

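The board is up at about 0.30 rad, with the bar still held (wrist image, columns 236–275) and the block in place. Before the final move, a closer look at the index.

```bash
python3 - <<'E'
import cv2,numpy as np
a=cv2.imread('pics/top0.png')[95:135,200:250]; b=cv2.imread('pics/side0.png')[130:220,135:190]
A=cv2.resize(a,None,fx=8,fy=8,interpolation=cv2.INTER_CUBIC);B=cv2.resize(b,None,fx=6,fy=6,interpolation=cv2.INTER_CUBIC)
H=max(A.shape[0],B.shape[0]);o=np.zeros((H,A.shape[1]+B.shape[1],3),np.uint8);o[:A.shape[0],:A.shape[1]]=A;o[:B.shape[0],A.shape[1]:]=B
cv2.imwrite('pics/idx.png',o);print(o.shape,A.shape)
E
```

```text
(540, 730, 3) (320, 400, 3)
```

View pics/idx.png

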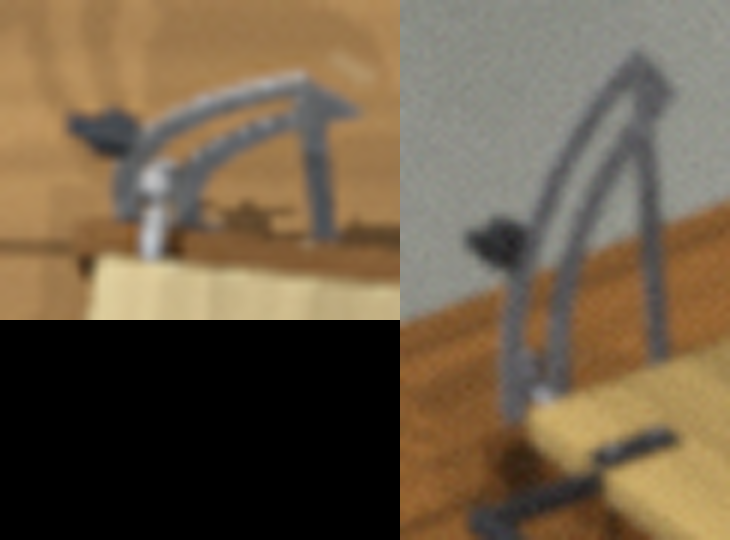

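In the crops, the index is the dark clamp outside the rim: top (75–138,132), side (468–527,243). I'll triangulate its inner and outer ends.

```bash
python3 - <<'E'
from h import *
c=env.get_calibration('top'); s=env.get_calibration('side')
A=lambda p:(np.array(p)+.5)/8-.5+[200,95]; B=lambda p:(np.array(p)+.5)/6-.5+[135,130]
b=.0868; xp=np.array([np.sin(b),np.cos(b),0]);yp=np.array([-np.cos(b),np.sin(b),0]);P=np.array([.563,-.018,.045])-.005*xp
for n,t,q in [('inner',(137,134),(126,250)),('mid',(113,132),(107,244)),('outer',(70,125),(68,240)),('blob',(105,131),(98,243))]:
    X,g=tri(c,A(t),s,B(q)); r=X-P; x,z=r@xp,r[2]; print(n,X,'gap',g,'yp',r@yp,'rad',np.hypot(x,z),'ang',np.arctan2(z,x))
# single-view: intersect rays with plane y_p=-.177
for nm,cc,pts in [('top',c,[A((137,134)),A((113,132)),A((70,125))]),('side',s,[B((126,250)),B((107,244)),B((68,240))])]:
    o,d=ray(cc,pts); tt=(-.177-(o-P)@yp)/(d@yp); X=o+d*tt[:,None]-P; print(nm,np.hypot(X@xp,X[:,2]),np.arctan2(X[:,2],X@xp))
s=env.read_state(); print(s['t'])
E
```

```text
inner [0.7561 0.1539 0.1274] gap 0.006772334541960761 yp -0.1774824952113733 rad 0.20990483671698706 ang 0.40364212807324895
mid [0.755  0.1644 0.1345] gap 0.004419397390454735 yp -0.17551228493500504 rad 0.2221805428128941 ang 0.414412911497206
outer [0.7566 0.1838 0.1421] gap 5.83970155469886e-05 yp -0.17542319678879625 rad 0.24301843375678148 ang 0.4108573467793699
blob [0.7556 0.1684 0.1359] gap 0.002595595119847389 yp -0.17568790325456315 rad 0.22642704682275552 ang 0.41319143714611134
top [0.2145 0.2238 0.242 ] [0.4337 0.4116 0.3933]
side [0.2061 0.2185 0.242 ] [0.4016 0.4109 0.409 ]
14.2
```

The estimates agree at 0.411 rad, with radii of 210 mm (tip) and 222 mm (centre) as specified. Raising to it.

>>> send_rows([
  [[10,-4,1.3,0,0,0,0],[10,-10,3.4,0,0,0,0],[10,-16,5.6,0,0,0,0],[10,-22,7.9,0,0,0,0],[10,-26.5,9.6,0,0,0,0],[10,-29.3,10.8,0,0,0,0],[10,-29.3,10.8,0,0,0,0],[10,-29.3,10.8,0,0,0,0]],
])

```text
t: 15.2
tcp_pos: [0.585, 0.2351, 0.1475]
orientation: [0.707, -0.03, -0.706, -0.03]
ft_force: [1.5, 5.1, -2.2]
opening: 0.0143
```

```bash
python3 - <<'E'
from h import *
import pickle
for n in ['side','top','wrist']:
    im=env.camera(n); cv2.imwrite(f'pics/{n}9.png',im[:,:,::-1])
pickle.dump(env.get_calibration('wrist'),open('cw9.pkl','wb'))
im=cv2.imread('pics/side9.png');cv2.imwrite('pics/side9c.png',cv2.resize(im[110:270,80:330],None,fx=3,fy=3,interpolation=cv2.INTER_CUBIC))
im=cv2.imread('pics/top9.png');cv2.imwrite('pics/top9c.png',cv2.resize(im[90:225,185:295],None,fx=5,fy=4.4,interpolation=cv2.INTER_CUBIC))
s=env.read_state();print(s['t'],s['tcp_pos'],s['ft_force'],s['opening'],np.arcsin((s['tcp_pos'][2]-.0353)/.28))
E
```

```text
15.35 [0.5851 0.235  0.1475] [ 0.8535  3.7836 -2.2099] 0.014649625089463573 0.41223264702566254
```

View pics/side9c.png

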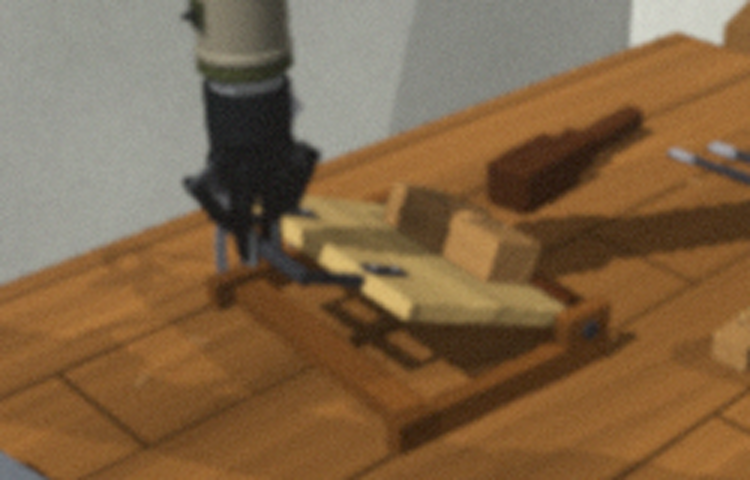

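View pics/top9c.png

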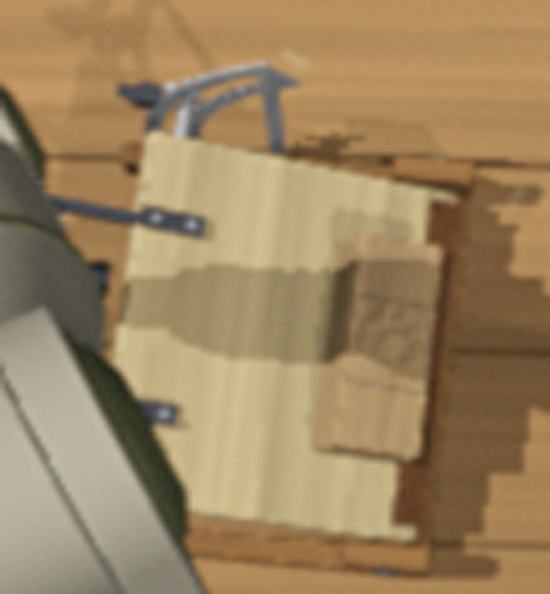

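View pics/wrist9.png

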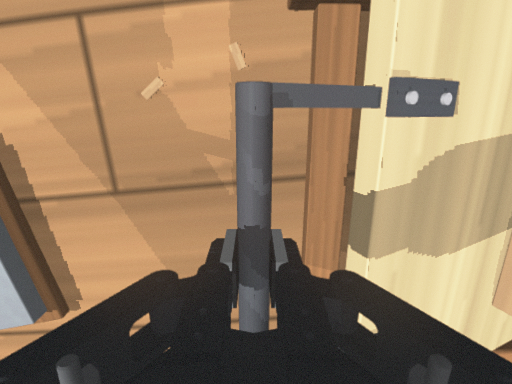

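```bash
python3 - <<'E'
from h import *
im=cv2.imread('pics/side9.png'); cv2.imwrite('pics/z.png',cv2.resize(im[170:230,160:280],None,fx=6,fy=6,interpolation=cv2.INTER_CUBIC))
s=env.get_calibration('side');t=env.get_calibration('top')
b=.0868; xp=np.array([np.sin(b),np.cos(b),0]);yp=np.array([-np.cos(b),np.sin(b),0]);P=np.array([.563,-.018,.045])-.005*xp
for th in (.36,.41,.46):
    f=lambda x,y,h:P+yp*y+xp*(x*np.cos(th)-h*np.sin(th))+np.array([0,0,1])*(x*np.sin(th)+h*np.cos(th))
    q=proj(s,[f(.21,.145,.009),f(.005,.145,.009)]); print(th,'side crop',((q-[160,170]+.5)*6-.5).tolist(),'top crop far corner',((proj(t,[f(.21,-.145,.009)])-[185,90])*[5,4.4]).tolist())
E
```

```text
0.36 side crop [[346.50499541555246, 261.5999649823574], [663.4925641972501, 258.6494149594405]] top crop far corner [[155.41580949176875, 135.93014668327717]]
0.41 side crop [[354.06156008444896, 239.52607035208223], [664.2639335617162, 258.1963062645668]] top crop far corner [[160.37683288280846, 132.35841039979607]]
0.46 side crop [[362.52690229848264, 217.47336006710873], [665.0367756611158, 257.78647576536974]] top crop far corner [[166.12557776363374, 128.90216776832887]]
```

View pics/z.png

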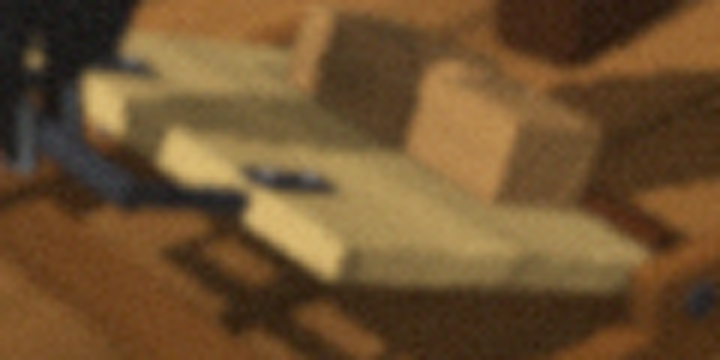

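>>> send_rows([
  [[10,0,0,0,0,0,0],[10,0,0,0,0,0,0],[10,0,0,0,0,0,0],[10,0,0,0,0,0,0],[10,0,0,0,0,0,0],[10,0,0,0,0,0,0],[10,0,0,0,0,0,0],[10,0,0,0,0,0,0]],
])

```text
t: 16.35
tcp_pos: [0.585, 0.2351, 0.1475]
orientation: [0.707, -0.03, -0.706, -0.03]
ft_force: [1.5, 5.1, -2.8]
opening: 0.0144
```

```bash
python3 - <<'E'
from h import *
im=env.camera('top')[:,:,::-1]; st=env.read_state(); print(st['t'],st['tcp_pos'],st['ft_force'],st['opening'],abs(st['joint_velocities']).max())
t=env.get_calibration('top')
b=.0868; xp=np.array([np.sin(b),np.cos(b),0]);yp=np.array([-np.cos(b),np.sin(b),0]);P=np.array([.563,-.018,.045])-.005*xp;th=.408
f=lambda x,y,h:P+yp*y+xp*(x*np.cos(th)-h*np.sin(th))+np.array([0,0,1])*(x*np.sin(th)+h*np.cos(th))
o=cv2.resize(im[120:210,230:295],None,fx=8,fy=6.6,interpolation=cv2.INTER_CUBIC)
for cx,col in ((.031,(0,0,255)),(.035,(255,0,0))):
    q=proj(t,[f(.005+cx+i*.031,j*.085,.009+.045) for i,j in [(1,1),(1,-1),(-1,-1),(-1,1)]]); q=(q-[230,120]+.5)*[8,6.6]
    cv2.polylines(o,[q.astype(np.int32)],True,col,1)
q=proj(t,[f(.005,j*.135,.019) for j in (-1,1)]); q=((q-[230,120]+.5)*[8,6.6]).astype(np.int32); cv2.line(o,tuple(map(int,q[0])),tuple(map(int,q[1])),(0,255,0),1)
cv2.imwrite('pics/blk.png',o)
E
```

```text
16.4 [0.5851 0.235  0.1475] [ 1.0122  5.2917 -2.2643] 0.014430337166405391 0.001884017020143968
```

View pics/blk.png

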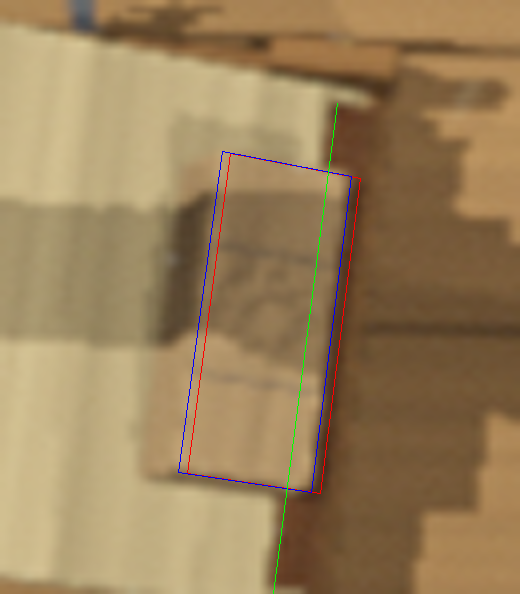

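The block's top outline matches the predicted 31–35 mm outlines at the ledge and is parallel. The arm is still and the bar is held. Handing in.

```bash
python3 - <<'E'
from h import *
print(env.hand_in()); s=env.read_state(); print(s['t'],s['tcp_pos'],s['ft_force'])
E
```

```text
the job is handed in; nothing more can be done
None
the job is handed in; nothing more can be done
```

I set the middle-sized block (170 × 62 mm) flat along the ledge and let go of it. I then raised the board by its lift bar to the index and handed the job in at about 16 s, still gripping the bar. The hand-in reports no verdict.

- **Block:** after release its centre was about 35 mm from the ledge (27–43 allowed), within about 0.01 rad of parallel and near mid-ledge. After the lift, the top view still showed it in place against the ledge.
- **Angle:** the index came out at about 0.41 rad. The board read 0.412 rad from the grip height and about 0.40 rad from its corner in the side view. Those two differ slightly, but both are well inside the 0.05 rad limit.
- **Hold:** the arm was still, with joint speeds below 0.002 rad/s, gripping at 40 N. The wrist force showed about 5 N sideways along the board. The finger opening read 14.5 mm on the 16 mm bar, although the pictures showed a firm grip with no slip.
- **Other things:** the arm stayed clear of the mallet, gouges, stone and quadrant. I did not measure their positions again at the end.

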